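Vane-wear reading on a dry vacuum pump

TASK

Check the vane wear of the oil-free vacuum pump: lift the wear gauge with the flat-sided handle out of its rest, slide its rod down the pump's inclined guide tube until the collar stops against the tube's mouth, keep it seated there for a moment without forcing it, and draw it out again. Then turn the gauge level, handle the same way up as it lay in the rest, and hold it still for reading, higher than the pump and a good hand's breadth clear of it; finish while still holding it, with the telltale pin left where the vane pushed it. Leave the small things on the bench where they are.

Things in the scene. Friction and masses are not known exactly. Their poses are not given: they have to be found in the camera images.
- gauge_grip (a point): the wear gauge (loose, 0.14 kg), on its centre line 55 mm behind the collar's front face: a good grip. Aluminium handle 90 long, 24 tall, two flat sides 16 mm apart, spanning x -49 to +41 mm from here; then a neck, collar and rod. x: along the rod to the tip; y: across the flats; z: handle's upper side. Starts in the rest, x away from the robot and 30 deg down, about 90 mm above the bench
- gauge_collar (a point): centre of the front face of the gauge's steel collar (32 mm across, 6 thick), the face that stops on the tube's mouth; axes as gauge_grip. Beyond it a round steel rod, 10 mm across, reaches 62 mm, and from its end a 5.6 mm telltale pin stands out 14 mm at first (76 mm from collar face to tip)
- gauge_tip (a point): end of the gauge's telltale pin; axes as gauge_grip; it moves with the pin
- gauge_pin (a joint): how far the telltale pin is pushed into the rod, m: 0 fully out, 0.013 fully in. Friction only (about 1.2 N): it stays where it is pushed. With the collar seated the hidden vane has pushed it in by 4 to 9 mm, depending on wear
- port_mouth (a point): centre of the mouth of the pump's steel guide tube, 143 mm above the bench. z: out of the tube along its axis, 45 deg up towards the robot's side; y: level, along the pump's shaft; x: up and away. Flat ring 36 mm across outside; inside a funnel 24 mm wide narrows within 16 mm to a 14 mm bore, deep enough for the whole rod
- pump: the fixed vacuum pump: finned grey motor with terminal box, aluminium head at its left end with the guide tube on it; base 124 x 196 mm, 155 mm high. Origin: centre underneath; x away from the robot, y left along the shaft
- rest: the fixed rest: base 150 x 62 x 8 mm; front post with a grooved saddle (34 long, 23 mm wide) under the rod just ahead of the collar; rear post with a fork (30 mm wide) under the handle's end; both open at the top. The handle is free from 25 mm behind to 40 mm ahead of gauge_grip. Origin: centre underneath; x level, towards the gauge's tip
- beaker: loose glass beaker, 53 mm across, 70 mm high; origin underneath
- tub: loose low tub with white screw lid, 56 mm across, 30 mm high; origin underneath
- tape: loose roll of tape lying flat, 52 mm across, 21 mm high; origin underneath
- dropper: loose dropper bottle, 36 mm across, 79 mm high; origin underneath
- weight: loose knob weight, 29 mm across, 33 mm high; origin underneath
Things that resemble listed ones, but are neither listed nor needed, are in the scene too. Of the things that look like the rest, the larger one is meant.

How it is judged:
By the outcome, as a careful person would: the job done as asked, in the order asked, and still so for the second after the job is handed in, while the arm keeps its last pose, push and grip.
It also fails if it takes over 48 s, if anything falls off the work surface, if the arm or the gripper's body presses on something with over 40 N, if the wrist force passes 120 N, or if a joint passes its speed limit or range.

ROBOT

A 6-joint arm with a two-finger parallel gripper is mounted at the origin on a cart in front of the work surface, level with it; the furniture and walls round the work are solid. World frame = base frame: x ahead of the robot, y to its left, z up, the work surface at z = 0. Lengths are in m, angles in degrees, forces in N, time in s.
With the tool pointing down it reaches from about 0.35 to 0.875 m from the base axis. Payload 4.2 kg.
Tool frame: the origin (TCP) lies on the centre line of the jaws, within the pads' length; the fingertips stand 25 mm ahead of it and the grasp point (between the pads) lies 6 mm ahead of it; z points along the fingers, y is the line along which they close (so a half turn about z gives the same grasp; the last joint's range is limited). The gripper opens to 87 mm and grips with 3 to 60 N. Pads are 19 mm wide; open, the fingers measure 117 mm over their backs; the gripper's body (75 mm by 190 mm) begins 51 mm behind the grasp point.
Start: joints at [-62.418, 22.042, 0.453, 0, -68.411, -14.817], TCP at [0.138, -0.61, 0.248] pointing down, gripper open.
Joint ranges: [-179.83, 179.83], [-69.29, 118.12], [-61.27, 80.66], [-181.25, 117.63], [-171.15, -9.14], [-177.46, 177.46]. Speed limits (degrees/s): [159.86, 159.86, 180, 180, 180, 180].

INTERFACE

Orientations are given as a 3x3 rotation matrix whose columns are the frame's x, y, z axes.
In Python, from station import r gives the robot as it stands.
- The arm moves only by the tool move_arm, never from a script. Its argument "series" is a list of rows, each an object with "grip": the opening, from 0 (shut) to 1 (fully open); "xyz": the shift along the tool's x, y, z in mm, a list of three; "angular": the turn, a rotation vector about the tool's x, y, z in rad, a list of three. A call has 1 to 10 rows; each row is the pose to reach, as a shift and turn from the pose commanded when the call began, along the tool's axes at that moment; what a row does not reach only later rows make up. A row lasts 1/10 s, in which the tool goes at most 50 mm and 8.59 degrees, less where a joint would pass 70% of its speed; a pose out of reach is approached as far as the arm can. A call with a gripper value outside its range is refused whole. The fingers move at their own pace and stop on an object; the grip force is fixed at half the most. Time passes only in rows, so rows that repeat a pose let the fingers close. It gives the time, the measured TCP pose, the force, the opening and the grip force at its end, in the units of the state.
- r.sense(): the state, without advancing time (a new reading comes with each control period).
- r.capture(name): name is "side" or "top" or "wrist"; returns a dict with "img" (420x560x3 uint8, red, green, blue), "camera_matrix" (3x3 intrinsics, pixels), "rvec" (rotation vector, rad) and "tvec" (3), from world to camera coordinates, as OpenCV has them; the wrist camera has in their place "hand_eye" (4x4, takes a point from camera to tool coordinates, whose origin is the TCP and whose axes are the flange's). Camera axes: x right, y down, z forward; pixel columns grow to the right and rows downward; lengths in m; the calibration is good to about 2 mm. A picture is of the moment at which its call begins: read the wrist's pose just before it. There is no depth.
- r.finish_job(): hands the job in; it is judged then, once.
The state is a dict: "time_s": time; "joints": joint angles; "joint_velocities": joint speeds; "effort": joint torques, N m; "tcp_pos": TCP position; "ee_rot": TCP orientation; "wrist_force": force on the tool from outside, world axes, zero at the start; "moment": the same for the moment, N m; "gripper_width": opening from 0.0 (shut) to 1.0 (fully open); "gripper_force": force on a finger pad.
Only numpy, scipy, OpenCV 4.12 (cv2) and the standard library are available. Lean on these libraries where they do the work, as an engineer would, in place of code of your own. Each camera call takes 0.05 s, during which the arm holds its last target. There are 200 camera calls.

## Working session

There is one attempt and no reset: what is moved stays moved. The work goes in short steps, Python scripts to look and compute and a tool call to move; the robot and the scene stay as the last step left them, time stands still between calls to the robot, and variables do not carry over. Pictures are saved under pics/ and viewed, at most 10 in all, crops included, and the job is handed in when it is done.

Besides the shell and the picture viewer there is one more tool, called by a JSON object that holds its "fn" and its "kwargs". move_arm: Moves the arm, as the interface text tells. Its arguments: {"type":"object","properties":{"series":{"type":"array"}},"required":["series"]}

```bash
ls; mkdir -p pics; cat > h.py <<'E'
import numpy as np, cv2, pickle
from station import r
def snap(n,tag):
    s=r.sense(); c=r.capture(n); c=dict(c); K=np.array(c['camera_matrix'],float)
    if 'hand_eye' in c:
        T=np.eye(4);T[:3,:3]=np.array(s['ee_rot']);T[:3,3]=s['tcp_pos']; M=T@np.array(c['hand_eye'])
    else:
        R=cv2.Rodrigues(np.array(c['rvec'],float))[0]; t=np.array(c['tvec'],float).ravel()
        M=np.eye(4);M[:3,:3]=R.T;M[:3,3]=-R.T@t
    d=dict(img=np.array(c['img']),K=K,M=M); pickle.dump(d,open(f'pics/{tag}.pkl','wb'))
    cv2.imwrite(f'pics/{tag}.png',d['img'][:,:,::-1]); return d
def load(tag): return pickle.load(open(f'pics/{tag}.pkl','rb'))
def ray(d,u,v):
    w=d['M'][:3,:3]@np.linalg.inv(d['K'])@np.array([u,v,1.]); return d['M'][:3,3],w/np.linalg.norm(w)
def plane(d,u,v,z):
    o,w=ray(d,u,v); return o+w*(z-o[2])/w[2]
def tri(*a):
    A=np.zeros((3,3));b=np.zeros(3)
    for d,u,v in a:
        o,w=ray(d,u,v);P=np.eye(3)-np.outer(w,w);A+=P;b+=P@o
    p=np.linalg.solve(A,b); 
    res=[np.linalg.norm((np.eye(3)-np.outer(ray(*x)[1],ray(*x)[1]))@(p-ray(*x)[0])) for x in a]
    return p,np.round(np.array(res)*1000,1)
def proj(d,p):
    q=np.linalg.inv(d['M'])@np.append(p,1); q=d['K']@q[:3]; return q[:2]/q[2]
E
python3 - <<'E'
from h import *
np.set_printoptions(precision=4,suppress=True)
a=snap('side','s0');b=snap('top','t0');c=snap('wrist','w0')
for d in (a,b,c): print(d['M'],d['K'])
print(r.sense())
im=np.hstack([a['img'],b['img']])
cv2.imwrite('pics/both.png',cv2.resize(im,(800,300),interpolation=cv2.INTER_AREA)[:,:,::-1])
E
```

```text
pics
[[-0.9302 -0.2131  0.2989  0.2399]
 [-0.3668  0.5731 -0.7328  0.7426]
 [-0.0152 -0.7913 -0.6113  0.711 ]
 [ 0.      0.      0.      1.    ]] [[417.9037   0.     275.2876]
 [  0.     417.9037 206.3894]
 [  0.       0.       1.    ]]
[[-0.0063 -0.9763  0.2163  0.2821]
 [-1.      0.0068  0.0018  0.0041]
 [-0.0032 -0.2162 -0.9763  1.2591]
 [ 0.      0.      0.      1.    ]] [[402.6254   0.     277.587 ]
 [  0.     402.6254 207.8956]
 [  0.       0.       1.    ]]
[[-0.2204  0.9331  0.284   0.0599]
 [ 0.9754  0.2104  0.0656 -0.627 ]
 [ 0.0015  0.2915 -0.9566  0.3829]
 [ 0.      0.      0.      1.    ]] [[374.9115   0.     270.6103]
 [  0.     374.9115 206.8921]
 [  0.       0.       1.    ]]
{'time_s': 0.15, 'joints': array([-62.4194,  22.0809,   0.3966,  -0.0177, -68.4106, -14.818 ]), 'joint_velocities': array([ 0.07  , -0.1802,  0.2408,  0.0561,  0.0671, -0.0934]), 'effort': array([  0.0009, -39.1052,  18.7587,   4.2223,   0.0124,  -0.0001]), 'tcp_pos': array([ 0.138 , -0.6092,  0.2467]), 'ee_rot': array([[-0.9753, -0.2208, -0.0005],
       [-0.2208,  0.9753,  0.0016],
       [ 0.0001,  0.0017, -1.    ]]), 'wrist_force': array([ 0.4258,  1.2066, -0.8226]), 'moment': array([-0.0125,  0.0281, -0.0273]), 'gripper_force': 0.0, 'gripper_width': 1.0000011340923922}
```

View pics/s0.png

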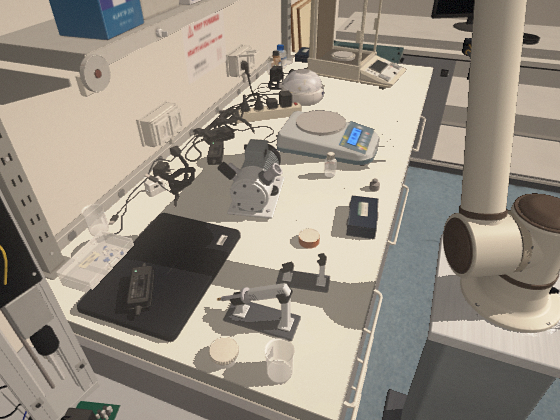

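View pics/t0.png

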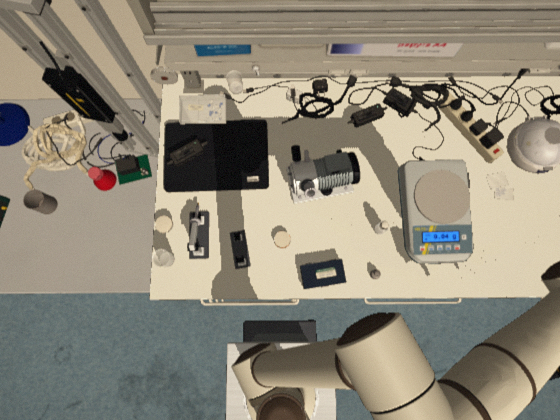

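The side view shows the gauge in the larger rest at (262,305), an empty smaller rest at (303,275), and the pump with its tube at (250,185). In the top view these are at (198,235), (240,250) and (310,185). I mean the larger rest, which has the gauge lying in it. Next I'll enlarge to confirm.

```bash
python3 - <<'E'
from h import *
a=load('s0')['img'];b=load('t0')['img']
def cr(i,x,y,w=100,h=75): return cv2.resize(i[y:y+h,x:x+w],(400,300),interpolation=cv2.INTER_CUBIC)
im=np.vstack([np.hstack([cr(a,212,268),cr(a,212,135)]),np.hstack([cr(b,155,195),cr(b,270,135)])])
cv2.imwrite('pics/crop1.png',im[:,:,::-1])
E
```

```text
(no output)
```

View pics/crop1.png

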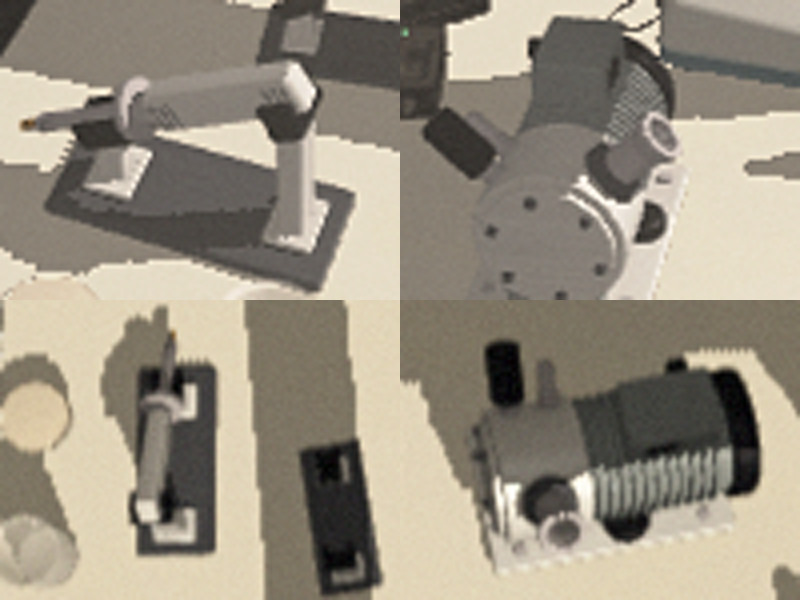

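```bash
python3 - <<'E'
from h import *
np.set_printoptions(precision=4,suppress=True)
a=load('s0');b=load('t0')
P={}
for n,s,t in [('tip',(218.3,299.3),(198,203.7)),('collar',(244.5,294.3),(195.8,220.7)),('rear',(287,290),(192,247)),('mouth',(277,167.5),(310.7,192))]:
    P[n],e=tri((a,*s),(b,*t));print(n,P[n],e)
x=P['tip']-P['rear'];print(np.linalg.norm(x),x/np.linalg.norm(x))
# pump edges direction: base front edge, top view
print(plane(b,270+105/4,135+270/4,0.01),plane(b,270+335/4,135+222/4,0.01))
# rest corners from top view at z=.008
for u,v in[(135,368),(217,368),(138,553),(214,553)]:print(plane(b,155+u/4,195+(v-300)/4,.008))
for n,u,v in [('beaker',163,256),('tape',163,224),('tub',282,239),('drop',381,226),('w',375,272)]: print(n,plane(b,u,v,.03))
E
```

```text
tip [0.5708 0.2569 0.0244] [0. 0.]
collar [0.5092 0.2539 0.0625] [0.1 0.1]
rear [0.4218 0.2517 0.1094] [2. 2.]
mouth [ 0.5739 -0.0892  0.1432] [1.3 1.3]
0.17166898497379846 [ 0.8683  0.0305 -0.495 ]
[ 0.5759 -0.0532  0.01  ] [ 0.6142 -0.2382  0.01  ]
[0.5478 0.2887 0.008 ]
[0.5474 0.2236 0.008 ]
[0.4013 0.2803 0.008 ]
[0.4009 0.2214 0.008 ]
beaker [0.4065 0.3566 0.03  ]
tape [0.5056 0.3621 0.03  ]
tub [ 0.4563 -0.0066  0.03  ]
drop [ 0.4947 -0.3132  0.03  ]
w [ 0.3541 -0.2864  0.03  ]
```

The crops confirm it: the gauge is in the larger rest, with its collar at side (244,294) and top (196,221) and its tip at side (218,299). The tube mouth is at side (277,167) and top (311,192). I'll move above the gauge by way of an arc.

```bash
cat >> h.py <<'E'
from scipy.spatial.transform import Rotation as Ro
np.set_printoptions(precision=4,suppress=True)
def Rt(yaw,t):  # heading yaw deg, tool x = -heading pitched down t deg
    y=np.radians(yaw);t=np.radians(t);h=np.array([np.cos(y),np.sin(y),0]);l=np.array([-np.sin(y),np.cos(y),0]);u=np.array([0,0,1.])
    x=-(h*np.cos(t)-u*np.sin(t));return np.c_[x,l,np.cross(x,l)]
def delta(pos,R,p0=None,R0=None):
    s=r.sense();p0=np.array(s['tcp_pos']) if p0 is None else p0;R0=np.array(s['ee_rot']) if R0 is None else R0
    return np.round(R0.T@(np.array(pos)-p0)*1000,1),np.round(Ro.from_matrix(R0.T@R).as_rotvec(),4)
E
python3 - <<'E'
from h import *
p0=np.array([.138,-.61,.248]);y=12.76
R0=Rt(y,0);print(R0)
p1=np.array([.40,-.20,.29]);p2=np.array([.43,.253,.26]);R=Rt(2,0)
print(delta(p1,R,p0,R0),delta(p2,R,p1,R))
E
```

```text
[[-0.9753 -0.2209  0.    ]
 [-0.2209  0.9753  0.    ]
 [-0.      0.     -1.    ]]
(array([-346.1,  342. ,  -42. ]), array([0.    , 0.    , 0.1878])) (array([-45.8, 451.7,  30. ]), array([0., 0., 0.]))
```

{"fn": "move_arm", "kwargs": {"series": [{"grip": 1,"xyz": [-346,342,-42],"angular": [0,0,0.188]},{"grip": 1,"xyz": [-346,342,-42],"angular": [0,0,0.188]},{"grip": 1,"xyz": [-346,342,-42],"angular": [0,0,0.188]},{"grip": 1,"xyz": [-346,342,-42],"angular": [0,0,0.188]},{"grip": 1,"xyz": [-346,342,-42],"angular": [0,0,0.188]},{"grip": 1,"xyz": [-346,342,-42],"angular": [0,0,0.188]},{"grip": 1,"xyz": [-346,342,-42],"angular": [0,0,0.188]},{"grip": 1,"xyz": [-346,342,-42],"angular": [0,0,0.188]},{"grip": 1,"xyz": [-346,342,-42],"angular": [0,0,0.188]},{"grip": 1,"xyz": [-346,342,-42],"angular": [0,0,0.188]}]}}

```text
time_s: 1.15
tcp_pos: [0.4008, -0.1972, 0.2899]
ee_rot: [[-0.999, -0.036, 0.001], [-0.036, 0.999, 0.0], [-0.001, 0.0, -1.0]]
wrist_force: [1.1, -0.3, -0.8]
gripper_width: 1.003
gripper_force: 0.0
```

{"fn": "move_arm", "kwargs": {"series": [{"grip": 1,"xyz": [-46,452,30],"angular": [0,0,0]},{"grip": 1,"xyz": [-46,452,30],"angular": [0,0,0]},{"grip": 1,"xyz": [-46,452,30],"angular": [0,0,0]},{"grip": 1,"xyz": [-46,452,30],"angular": [0,0,0]},{"grip": 1,"xyz": [-46,452,30],"angular": [0,0,0]},{"grip": 1,"xyz": [-46,452,30],"angular": [0,0,0]},{"grip": 1,"xyz": [-46,452,30],"angular": [0,0,0]},{"grip": 1,"xyz": [-46,452,30],"angular": [0,0,0]},{"grip": 1,"xyz": [-46,452,30],"angular": [0,0,0]},{"grip": 1,"xyz": [-46,452,30],"angular": [0,0,0]}]}}

```text
time_s: 2.15
tcp_pos: [0.4303, 0.2582, 0.2584]
ee_rot: [[-0.999, -0.039, -0.0], [-0.039, 0.999, -0.0], [0.0, -0.0, -1.0]]
wrist_force: [-0.4, 0.1, 0.2]
gripper_width: 0.997
gripper_force: 0.0
```

```bash
python3 - <<'E'
from h import *
snap('wrist','w1');w=snap('wrist','w1')
for p in [(.461,.253,.09),(.509,.254,.0625)]: print(proj(w,np.array(p)))
E
```

```text
[265.3105 227.1661]
[265.0896 263.988 ]
```

View pics/w1.png

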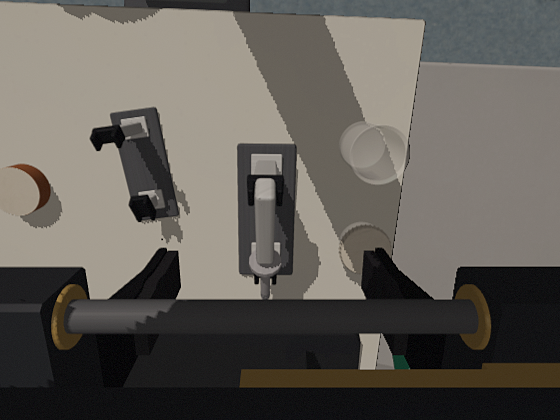

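The wrist view shows the handle running straight from (264,180) to the collar at (265,260), with the rest centred below it. That agrees with my prediction, so I'll work out the grasp.

```bash
python3 - <<'E'
from h import *
a=load('s0');b=load('t0');w=load('w1')
print(tri((a,244.5,294.3),(b,195.8,220.7),(w,265.5,260)))
print(tri((a,287,290),(b,192,247),(w,264,181)))
print(tri((a,218.3,299.3),(b,198,203.7),(w,265.5,297)))
for z in (.1,.09): print(plane(w,264.5,225,z))
s=r.sense();print(s['tcp_pos'])
R=Rt(2.2,0)
print(delta((.461,.2535,.16),R,np.array([.430,.2580,.2595]),R),delta((.461,.2535,.096),R))
E
```

```text
(array([0.5083, 0.254 , 0.0611]), array([1.6, 1.2, 2.6]))
(array([0.42  , 0.2513, 0.1085]), array([0.3, 3.9, 3.9]))
(array([0.5705, 0.2564, 0.0228]), array([1. , 1.1, 1.9]))
[0.4555 0.2523 0.1   ]
[0.459  0.2522 0.09  ]
[0.4298 0.2548 0.2587]
(array([-30.8,  -5.7,  99.5]), array([0., 0., 0.])) (array([-31.3,  -2.3, 162.6]), array([-0.0013, -0.0015, -0.0014]))
```

{"fn": "move_arm", "kwargs": {"series": [{"grip": 1,"xyz": [-31,0,50],"angular": [0,0,0]},{"grip": 1,"xyz": [-31,0,90],"angular": [0,0,0]},{"grip": 1,"xyz": [-31,0,125],"angular": [0,0,0]},{"grip": 1,"xyz": [-31,0,150],"angular": [0,0,0]},{"grip": 1,"xyz": [-31,0,162],"angular": [0,0,0]},{"grip": 1,"xyz": [-31,0,162],"angular": [0,0,0]}]}}

```text
time_s: 2.85
tcp_pos: [0.4607, 0.2532, 0.0966]
ee_rot: [[-0.999, -0.033, -0.002], [-0.033, 0.999, -0.002], [0.002, -0.002, -1.0]]
wrist_force: [-0.8, -0.1, 0.1]
gripper_width: 0.999
gripper_force: 0.0
```

```bash
python3 - <<'E'
from h import *
a=snap('side','s2');w=snap('wrist','w2');print(r.sense()['tcp_pos'])
im=np.hstack([cv2.resize(a['img'][250:340,210:330],(400,300)),cv2.resize(w['img'],(400,300))])
cv2.imwrite('pics/c2.png',im[:,:,::-1])
E
```

```text
[0.462  0.2549 0.0988]
```

View pics/c2.png

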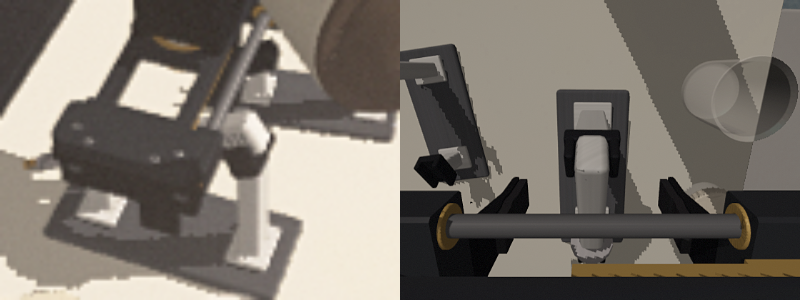

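The fingers straddle the handle: it sits midway between them in the wrist view, with the rear post free behind. I'll close, then lift.

{"fn": "move_arm", "kwargs": {"series": [{"grip": 0,"xyz": [0,0,0],"angular": [0,0,0]},{"grip": 0,"xyz": [0,0,0],"angular": [0,0,0]},{"grip": 0,"xyz": [0,0,0],"angular": [0,0,0]},{"grip": 0,"xyz": [0,0,0],"angular": [0,0,0]},{"grip": 0,"xyz": [0,0,0],"angular": [0,0,0]},{"grip": 0,"xyz": [0,0,0],"angular": [0,0,0]},{"grip": 0,"xyz": [0,0,0],"angular": [0,0,0]},{"grip": 0,"xyz": [0,0,0],"angular": [0,0,0]},{"grip": 0,"xyz": [0,0,0],"angular": [0,0,0]},{"grip": 0,"xyz": [0,0,0],"angular": [0,0,0]}]}}

```text
time_s: 3.95
tcp_pos: [0.4612, 0.2542, 0.0975]
ee_rot: [[-0.999, -0.035, -0.001], [-0.035, 0.999, -0.002], [0.001, -0.002, -1.0]]
wrist_force: [2.0, -1.3, -0.7]
gripper_width: 0.181
gripper_force: 30.0
```

{"fn": "move_arm", "kwargs": {"series": [{"grip": 0,"xyz": [0,0,-10],"angular": [0,0,0]},{"grip": 0,"xyz": [0,0,-25],"angular": [0,0,0]},{"grip": 0,"xyz": [0,0,-50],"angular": [0,0,0]},{"grip": 0,"xyz": [0,0,-80],"angular": [0,0,0]},{"grip": 0,"xyz": [0,0,-120],"angular": [0,0,0]},{"grip": 0,"xyz": [0,0,-160],"angular": [0,0,0]},{"grip": 0,"xyz": [0,0,-190],"angular": [0,0,0]},{"grip": 0,"xyz": [0,0,-200],"angular": [0,0,0]},{"grip": 0,"xyz": [0,0,-200],"angular": [0,0,0]}]}}

```text
time_s: 4.85
tcp_pos: [0.4613, 0.2552, 0.299]
ee_rot: [[-0.999, -0.035, 0.002], [-0.035, 0.999, 0.003], [-0.002, 0.003, -1.0]]
wrist_force: [-0.3, 0.0, -1.6]
gripper_width: 0.183
gripper_force: 30.0
```

```bash
python3 - <<'E'
from h import *
a=snap('side','s3');b=snap('top','t3');w=snap('wrist','w3');s=r.sense();print(s['tcp_pos'],s['ee_rot'],s['wrist_force'])
p=np.array(s['tcp_pos']);us=proj(a,p+[.06,0,-.03]);ut=proj(b,p+[.06,0,-.03]);print(us,ut)
def cr(i,c):
    x,y=int(c[0])-50,int(c[1])-37;x=max(x,0);y=max(y,0);print(x,y);return cv2.resize(i[y:y+75,x:x+100],(400,300),interpolation=cv2.INTER_CUBIC)
im=np.vstack([np.hstack([cr(a['img'],us),cr(b['img'],ut)]),np.hstack([cr(load('t0')['img'],(310,192)),cv2.resize(w['img'],(400,300))])])
cv2.imwrite('pics/c3.png',im[:,:,::-1])
E
```

```text
[0.4603 0.2543 0.2955] [[-0.9994 -0.0345 -0.0035]
 [-0.0345  0.9994 -0.0023]
 [ 0.0035 -0.0021 -1.    ]] [-0.7933 -0.9088 -2.5379]
[231.4006 213.9719] [179.6745 201.5869]
181 176
129 164
260 155
```

View pics/c3.png

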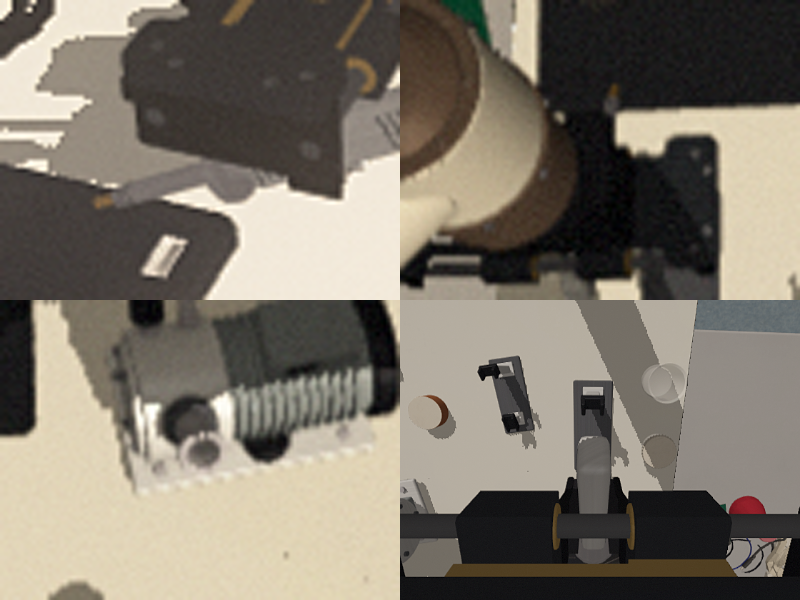

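The gauge is held and the rest is empty below it. The tip is at side (205.2,226.5) and top (182.7,186.0), and the mouth is at top (311.2,192.5). Next I'll measure where the tip sits in the hand.

```bash
python3 - <<'E'
from h import *
a=load('s3');b=load('t3');s=r.sense();p=np.array(s['tcp_pos'])
R=np.array(s['ee_rot']);print(p)
tip,e=tri((a,205.2,226.5),(b,182.7,186.0));print(tip,e)
print('tip in tool',R.T@(tip-p)*1000,'model',Rt(0,0).T@np.array([.1134,0,-.0655-.006])*1000)
a0=load('s0');b0=load('t0')
print(tri((a0,277,167.5),(b0,311.2,192.5)))
# pump base corners from top: front edge
for q in [(138,492),(372,445)]: print(plane(b0,260+q[0]/4,155+(q[1]-300)/4,.012))
E
```

```text
[0.4603 0.2543 0.2955]
[0.5734 0.2587 0.2248] [0.7 0.7]
tip in tool [-113.4219    0.652    70.2675] model [-113.4    0.    71.5]
(array([ 0.5735, -0.0905,  0.1423]), array([0.5, 0.5]))
[ 0.5739 -0.0475  0.012 ]
[ 0.6112 -0.2353  0.012 ]
```

{"fn": "move_arm", "kwargs": {"series": [{"grip": 0,"xyz": [-132,-199,-64],"angular": [0,0,0]},{"grip": 0,"xyz": [-132,-199,-64],"angular": [0,0,0]},{"grip": 0,"xyz": [-132,-199,-64],"angular": [0,0,0]},{"grip": 0,"xyz": [-132,-199,-64],"angular": [0,0,0]},{"grip": 0,"xyz": [-132,-199,-64],"angular": [0,0,0]},{"grip": 0,"xyz": [-132,-199,-64],"angular": [0,0,0]},{"grip": 0,"xyz": [-132,-199,-64],"angular": [0,0,0]},{"grip": 0,"xyz": [-132,-199,-64],"angular": [0,0,0]}]}}

```text
time_s: 5.8
tcp_pos: [0.5993, 0.0611, 0.3596]
ee_rot: [[-0.999, -0.035, -0.004], [-0.035, 0.999, -0.001], [0.004, -0.0, -1.0]]
wrist_force: [-0.2, 0.1, -2.0]
gripper_width: 0.185
gripper_force: 30.0
```

```bash
python3 - <<'E'
from h import *
w=snap('wrist','w4');s=r.sense();print(s['tcp_pos'],s['wrist_force'])
u=proj(w,np.array([.5737,-.09,.1428]));print(u)
x,y=int(max(u[0]-80,0)),int(max(u[1]-60,0));print(x,y)
cv2.imwrite('pics/c4.png',cv2.resize(w['img'][y:y+120,x:x+160],(800,600),interpolation=cv2.INTER_CUBIC)[:,:,::-1])
E
```

```text
[0.5993 0.0615 0.3601] [-0.8635  0.2707 -1.3594]
[111.195 148.272]
31 88
```

View pics/c4.png

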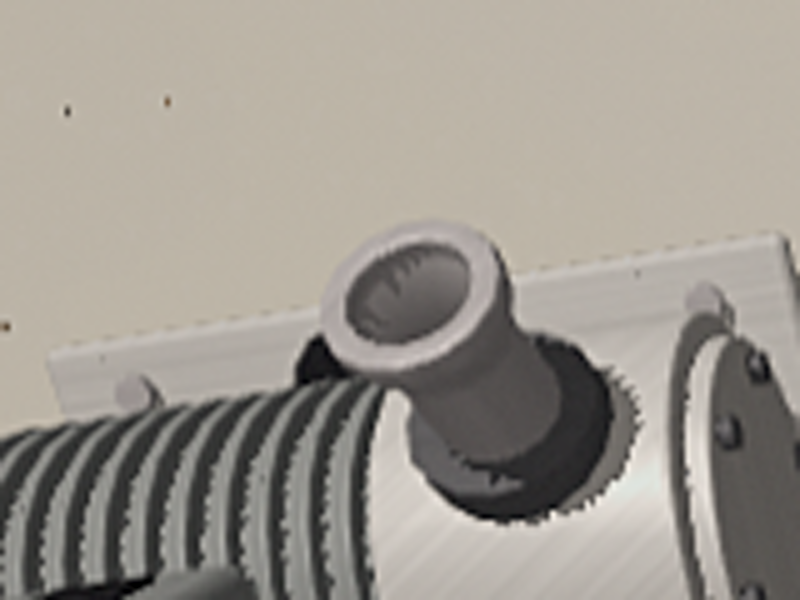

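The mouth ring is centred at crop (412,296), which is image (113.4,147.2), 2 px from the prediction. The base's front edge runs from crop (50,352) to (785,235).

```bash
python3 - <<'E'
from h import *
a0=load('s0');b0=load('t0');w=load('w4')
M,e=tri((a0,277,167.5),(b0,311.2,192.5),(w,113.4,147.2));print(M,e)
q=[plane(w,31+x/5,88+y/5,.012) for x,y in [(50,352),(785,235)]];d=q[1]-q[0];print(q,np.degrees(np.arctan2(-d[0],d[1])))
yaw=11.5
R0=Rt(2,0)
p0=np.array([.5998,.0610,.3605]); # commanded approx
R=Rt(yaw,15)
h=np.radians(yaw);ax=np.array([np.cos(h)*.7071,np.sin(h)*.7071,-.7071])
def tcp(c): # TCP for collar position c with tool R
    return c-.055*ax-R@np.array([0,0,.006])
pre=tcp(M-.110*ax); print('pre',pre,delta(pre,R,p0,R0)); print('axis in tool',R.T@ax, 'seat',tcp(M))
E
```

```text
[ 0.5731 -0.0895  0.1424] [0.6 1.2 1.4]
[array([ 0.6101, -0.2372,  0.012 ]), array([ 0.5733, -0.0455,  0.012 ])] 10.840458185103216
pre [ 0.4603 -0.1125  0.2649] (array([ 145.4, -168.5,   95.6]), array([ 0.0217,  0.2612, -0.1649]))
axis in tool [-0.866 -0.     0.5  ] seat [ 0.5365 -0.097   0.1871]
```

{"fn": "move_arm", "kwargs": {"series": [{"grip": 0,"xyz": [70,-80,20],"angular": [0.011,0.13,-0.082]},{"grip": 0,"xyz": [70,-80,20],"angular": [0.011,0.13,-0.082]},{"grip": 0,"xyz": [145,-168,96],"angular": [0.022,0.261,-0.162]},{"grip": 0,"xyz": [145,-168,96],"angular": [0.022,0.261,-0.162]},{"grip": 0,"xyz": [145,-168,96],"angular": [0.022,0.261,-0.162]},{"grip": 0,"xyz": [145,-168,96],"angular": [0.022,0.261,-0.162]},{"grip": 0,"xyz": [145,-168,96],"angular": [0.022,0.261,-0.162]},{"grip": 0,"xyz": [145,-168,96],"angular": [0.022,0.261,-0.162]},{"grip": 0,"xyz": [145,-168,96],"angular": [0.022,0.261,-0.162]}]}}

```text
time_s: 6.75
tcp_pos: [0.4622, -0.1113, 0.2663]
ee_rot: [[-0.947, -0.198, -0.251], [-0.192, 0.98, -0.052], [0.256, -0.001, -0.967]]
wrist_force: [0.1, 0.1, -1.4]
gripper_width: 0.182
gripper_force: 30.0
```

```bash
python3 - <<'E'
from h import *
a=snap('side','s5');b=snap('top','t5');w=snap('wrist','w5');s=r.sense();p=np.array(s['tcp_pos']);R=np.array(s['ee_rot'])
print(p,R,s['wrist_force'])
t=p+R@np.array([-113.4,.3,71])/1000;print('tip',t)
M=np.array([.5731,-.0895,.1424])
print(proj(a,t),proj(a,M),proj(b,t),proj(b,M))
def cr(i,c):
    x,y=int(c[0])-50,int(c[1])-37;print(x,y);return cv2.resize(i[y:y+75,x:x+100],(400,300),interpolation=cv2.INTER_CUBIC)
im=np.vstack([np.hstack([cr(a['img'],proj(a,t)),cr(b['img'],proj(b,t))]),np.hstack([cv2.resize(a['img'],(400,300)),cv2.resize(w['img'],(400,300))])])
cv2.imwrite('pics/c5.png',im[:,:,::-1])
ax=R@np.array([-.866,0,.5]);print(ax)
E
```

```text
[ 0.4617 -0.1117  0.2659] [[-0.9472 -0.1977 -0.2523]
 [-0.1908  0.9803 -0.0516]
 [ 0.2575 -0.0007 -0.9663]] [-0.3513 -0.8175 -1.1054]
tip [ 0.5511 -0.0934  0.1681]
[285.5074 159.7161] [276.8229 167.6504] [313.1931 198.0668] [310.879  192.7796]
235 122
263 161
[ 0.6942  0.1394 -0.7062]
```

View pics/c5.png

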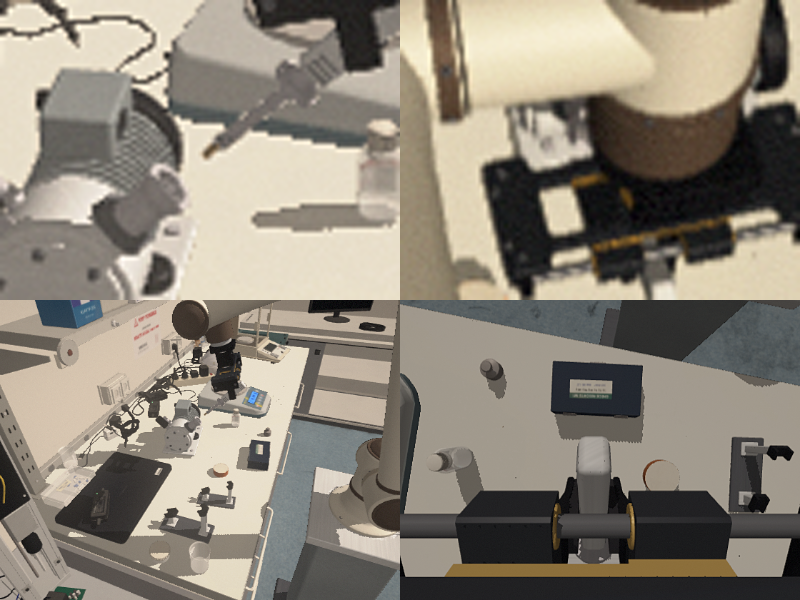

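The side view shows the rod pointing straight at the mouth: tip at (287,161), with its extension passing through the ring centre at about (277,169). I'll insert partway while watching the force.

{"fn": "move_arm", "kwargs": {"series": [{"grip": 0,"xyz": [-8,0,6],"angular": [0,0,0]},{"grip": 0,"xyz": [-16.7,0,11],"angular": [0,0,0]},{"grip": 0,"xyz": [-25.4,0,16],"angular": [0,0,0]},{"grip": 0,"xyz": [-34,0,21],"angular": [0,0,0]},{"grip": 0,"xyz": [-40,0,24.5],"angular": [0,0,0]},{"grip": 0,"xyz": [-45,0,27.4],"angular": [0,0,0]},{"grip": 0,"xyz": [-49,0,29.6],"angular": [0,0,0]},{"grip": 0,"xyz": [-51.4,0,31],"angular": [0,0,0]},{"grip": 0,"xyz": [-51.4,0,31],"angular": [0,0,0]}]}}

```text
time_s: 7.8
tcp_pos: [0.5019, -0.1042, 0.2221]
ee_rot: [[-0.947, -0.197, -0.254], [-0.19, 0.98, -0.051], [0.259, -0.001, -0.966]]
wrist_force: [-0.1, 0.1, -0.2]
gripper_width: 0.183
gripper_force: 30.0
```

{"fn": "move_arm", "kwargs": {"series": [{"grip": 0,"xyz": [-4,0,2.3],"angular": [0,0,0]},{"grip": 0,"xyz": [-8,0,4.6],"angular": [0,0,0]},{"grip": 0,"xyz": [-12,0,6.9],"angular": [0,0,0]},{"grip": 0,"xyz": [-16,0,9.2],"angular": [0,0,0]},{"grip": 0,"xyz": [-19,0,11],"angular": [0,0,0]},{"grip": 0,"xyz": [-21.6,0,12.5],"angular": [0,0,0]},{"grip": 0,"xyz": [-21.6,0,12.5],"angular": [0,0,0]}]}}

```text
time_s: 8.5
tcp_pos: [0.5192, -0.1007, 0.2042]
ee_rot: [[-0.947, -0.197, -0.254], [-0.19, 0.98, -0.051], [0.259, -0.001, -0.966]]
wrist_force: [-1.0, 0.6, -1.0]
gripper_width: 0.178
gripper_force: 30.0
```

```bash
python3 - <<'E'
from h import *
for i in range(3):
    a=snap('side','s6');s=r.sense();p=np.array(s['tcp_pos']);R=np.array(s['ee_rot']);print(p,s['wrist_force'],s['moment'])
c=p+R@np.array([0,0,.006])+.055*(R@np.array([-.866,0,.5]));M=np.array([.5731,-.0895,.1424]);ax=R@np.array([-.866,0,.5])
d=M-c;print('remaining',d@ax*1000,'perp tool',R.T@(d-(d@ax)*ax)*1000)
E
```

```text
[ 0.5191 -0.1007  0.2044] [-0.0661 -0.4764 -1.2361] [ 0.079  -0.6117 -0.0046]
[ 0.5191 -0.1007  0.2046] [ 0.3013 -0.2301 -1.5528] [ 0.1406 -0.5738 -0.0044]
[ 0.5191 -0.1008  0.2047] [-0.5479  0.4643 -0.7206] [ 0.1192 -0.6048  0.0118]
remaining 25.066994130337566 perp tool [-0.0397  0.4859 -0.0666]
```

{"fn": "move_arm", "kwargs": {"series": [{"grip": 0,"xyz": [-4,0,2.3],"angular": [0,0,0]},{"grip": 0,"xyz": [-8,0,4.6],"angular": [0,0,0]},{"grip": 0,"xyz": [-11,0,6.3],"angular": [0,0,0]},{"grip": 0,"xyz": [-13,0,7.5],"angular": [0,0,0]},{"grip": 0,"xyz": [-15,0,8.7],"angular": [0,0,0]},{"grip": 0,"xyz": [-17,0,9.8],"angular": [0,0,0]},{"grip": 0,"xyz": [-17,0,9.8],"angular": [0,0,0]}]}}

```text
time_s: 9.35
tcp_pos: [0.5327, -0.0981, 0.1906]
ee_rot: [[-0.947, -0.196, -0.254], [-0.19, 0.981, -0.052], [0.259, -0.001, -0.966]]
wrist_force: [-0.4, -0.8, -0.4]
gripper_width: 0.181
gripper_force: 30.0
```

```bash
cat >> h.py <<'E'
def st():
    F=[];P=[]
    for i in range(4):
        snap('side','tmp');s=r.sense();F.append(s['wrist_force']);P.append(s['tcp_pos']);R=np.array(s['ee_rot'])
    p=np.mean(P,0);ax=R@np.array([-.866,0,.5]);c=p+R@np.array([0,0,.006])+.055*ax;d=np.array([.5731,-.0895,.1424])-c
    F=R.T@np.mean(F,0)
    print('F tool',F,'Fax',F@[-.866,0,.5],'mom',s['moment'],'remain',d@ax*1000,'perp',R.T@(d-(d@ax)*ax)*1000,s['time_s'])
E
python3 -c "
from h import *
st()"
```

```text
F tool [-0.206  -0.0589  1.0291] Fax 0.6929466093405166 mom [ 0.1239 -0.5519  0.0099] remain 5.360082507666952 perp [-0.0708  0.4555 -0.1221] 9.55
```

{"fn": "move_arm", "kwargs": {"series": [{"grip": 0,"xyz": [-0.9,0,0.5],"angular": [0,0,0]},{"grip": 0,"xyz": [-1.7,0,1],"angular": [0,0,0]},{"grip": 0,"xyz": [-2.6,0,1.5],"angular": [0,0,0]},{"grip": 0,"xyz": [-3.0,0,1.75],"angular": [0,0,0]},{"grip": 0,"xyz": [-3.0,0,1.75],"angular": [0,0,0]}]}}

```text
time_s: 10.05
tcp_pos: [0.5347, -0.0977, 0.1888]
ee_rot: [[-0.947, -0.197, -0.255], [-0.19, 0.98, -0.052], [0.26, -0.001, -0.966]]
wrist_force: [-2.8, 0.7, 3.2]
gripper_width: 0.185
gripper_force: 30.0
```

```bash
python3 -c "
from h import *
st()"
```

```text
F tool [ 4.3622  1.1333 -3.0054] Fax -5.28033320192637 mom [ 0.1119  0.951  -0.0353] remain 2.564977399015327 perp [-0.1288  0.4834 -0.2229] 10.25
```

{"fn": "move_arm", "kwargs": {"series": [{"grip": 0,"xyz": [-0.5,0,0.3],"angular": [0,0,0]},{"grip": 0,"xyz": [-0.9,0,0.5],"angular": [0,0,0]},{"grip": 0,"xyz": [-0.9,0,0.5],"angular": [0,0,0]}]}}

```text
time_s: 10.55
tcp_pos: [0.5347, -0.0977, 0.1887]
ee_rot: [[-0.946, -0.197, -0.256], [-0.19, 0.98, -0.052], [0.261, -0.001, -0.965]]
wrist_force: [-7.5, 1.0, 8.2]
gripper_width: 0.177
gripper_force: 30.0
```

```bash
python3 -c "
from h import *
st()
a=snap('side','s7');cv2.imwrite('pics/c7.png',cv2.resize(a['img'][130:190,240:320],(800,600),interpolation=cv2.INTER_CUBIC)[:,:,::-1])"
```

```text
F tool [ 8.7766  1.742  -6.755 ] Fax -10.978031609647328 mom [ 0.1928  1.7799 -0.1671] remain 2.5087612249309776 perp [-0.1762  0.4902 -0.3049] 10.75
```

View pics/c7.png

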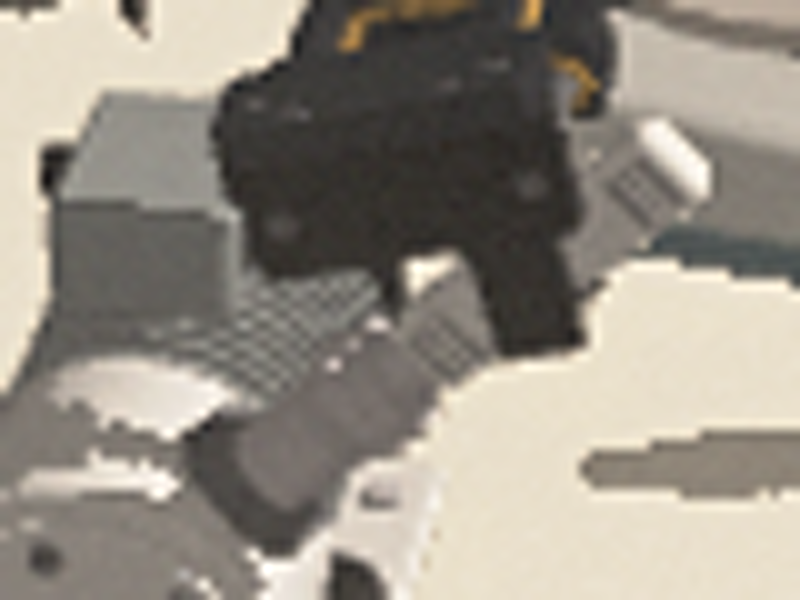

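The collar lies flush on the mouth at about crop (375,380), with no rod showing. The pose is blocked and the axial force has risen to 11 N, so it's seated. I'll hold briefly, then draw out.

{"fn": "move_arm", "kwargs": {"series": [{"grip": 0,"xyz": [0,0,0],"angular": [0,0,0]},{"grip": 0,"xyz": [0,0,0],"angular": [0,0,0]},{"grip": 0,"xyz": [0,0,0],"angular": [0,0,0]},{"grip": 0,"xyz": [0,0,0],"angular": [0,0,0]},{"grip": 0,"xyz": [0,0,0],"angular": [0,0,0]},{"grip": 0,"xyz": [0,0,0],"angular": [0,0,0]},{"grip": 0,"xyz": [0,0,0],"angular": [0,0,0]},{"grip": 0,"xyz": [0,0,0],"angular": [0,0,0]}]}}

```text
time_s: 11.6
tcp_pos: [0.5347, -0.0977, 0.1887]
ee_rot: [[-0.946, -0.197, -0.256], [-0.19, 0.98, -0.052], [0.261, -0.001, -0.965]]
wrist_force: [-6.5, 1.0, 8.5]
gripper_width: 0.178
gripper_force: 30.0
```

{"fn": "move_arm", "kwargs": {"series": [{"grip": 0,"xyz": [2,0,-1.2],"angular": [0,0,0]},{"grip": 0,"xyz": [6,0,-3.5],"angular": [0,0,0]},{"grip": 0,"xyz": [12,0,-7],"angular": [0,0,0]},{"grip": 0,"xyz": [20,0,-11.5],"angular": [0,0,0]},{"grip": 0,"xyz": [30,0,-17.3],"angular": [0,0,0]},{"grip": 0,"xyz": [42,0,-24.2],"angular": [0,0,0]},{"grip": 0,"xyz": [56,0,-32.3],"angular": [0,0,0]},{"grip": 0,"xyz": [74,0,-42.7],"angular": [0,0,0]},{"grip": 0,"xyz": [95,0,-54.8],"angular": [0,0,0]},{"grip": 0,"xyz": [110,0,-63.5],"angular": [0,0,0]}]}}

```text
time_s: 12.6
tcp_pos: [0.4465, -0.1153, 0.2794]
ee_rot: [[-0.948, -0.197, -0.251], [-0.19, 0.981, -0.051], [0.257, -0.001, -0.967]]
wrist_force: [0.1, -0.3, -0.8]
gripper_width: 0.188
gripper_force: 30.0
```

```bash
python3 -c "
from h import *
R0=Rt(11.4,15);print(delta((.48,.15,.38),Rt(10,-30),np.array([.4456,-.1150,.2800]),R0))
print(delta((.4456,-.05,.38),Rt(11.4,15),np.array([.4456,-.1150,.2800]),R0))"
```

```text
(array([ -57.3,  253. , -118.9]), array([ 0.0033, -0.7854,  0.0249]))
(array([ 13.5,  63.7, -99.9]), array([0., 0., 0.]))
```

{"fn": "move_arm", "kwargs": {"series": [{"grip": 0,"xyz": [13,30,-60],"angular": [0,0,0]},{"grip": 0,"xyz": [13,64,-100],"angular": [0,-0.1,0]},{"grip": 0,"xyz": [13,64,-100],"angular": [0,-0.2,0]},{"grip": 0,"xyz": [-5,110,-105],"angular": [0,-0.33,0]},{"grip": 0,"xyz": [-20,150,-108],"angular": [0,-0.46,0.01]},{"grip": 0,"xyz": [-35,190,-112],"angular": [0,-0.58,0.015]},{"grip": 0,"xyz": [-50,230,-116],"angular": [0,-0.7,0.02]},{"grip": 0,"xyz": [-57,253,-119],"angular": [0.003,-0.785,0.025]},{"grip": 0,"xyz": [-57,253,-119],"angular": [0.003,-0.785,0.025]},{"grip": 0,"xyz": [-57,253,-119],"angular": [0.003,-0.785,0.025]}]}}

```text
time_s: 13.6
tcp_pos: [0.4812, 0.1497, 0.3775]
ee_rot: [[-0.853, -0.173, 0.492], [-0.151, 0.985, 0.086], [-0.499, -0.001, -0.867]]
wrist_force: [0.3, -0.4, -1.6]
gripper_width: 0.181
gripper_force: 30.0
```

```bash
python3 -c "
from h import *
a=snap('side','s8');b=snap('top','t8');s=r.sense();p=np.array(s['tcp_pos']);R=np.array(s['ee_rot']);print(p,R,s['wrist_force'],s['gripper_width'],s['joint_velocities'])
ax=R@np.array([-.866,0,.5]);print('axis',ax);t=p+R@np.array([-107,.3,67.5])/1000;u=proj(a,t)
c=p+R@[0,0,.006]+.055*ax;print(u,proj(a,c),proj(a,p))
x,y=int(u[0])-30,int(u[1])-45;print(x,y,proj(b,t))
l=cv2.resize(a['img'][y:y+90,x:x+120],(800,600),interpolation=cv2.INTER_CUBIC);cv2.imwrite('pics/c8.png',l[:,:,::-1])"
```

```text
[0.4824 0.1495 0.3784] [[-0.853  -0.1714  0.493 ]
 [-0.1481  0.9852  0.0862]
 [-0.5005  0.0005 -0.8658]] [ 0.893   0.0226 -0.4453] 0.1829969409628716 [-0.7988  0.469   0.5372  0.1572  0.2763 -0.2783]
axis [0.9852 0.1714 0.0005]
[203.16   127.6257] [240.7898 130.8482] [273.5265 130.8764]
173 82 [205.863  154.3066]
```

View pics/c8.png

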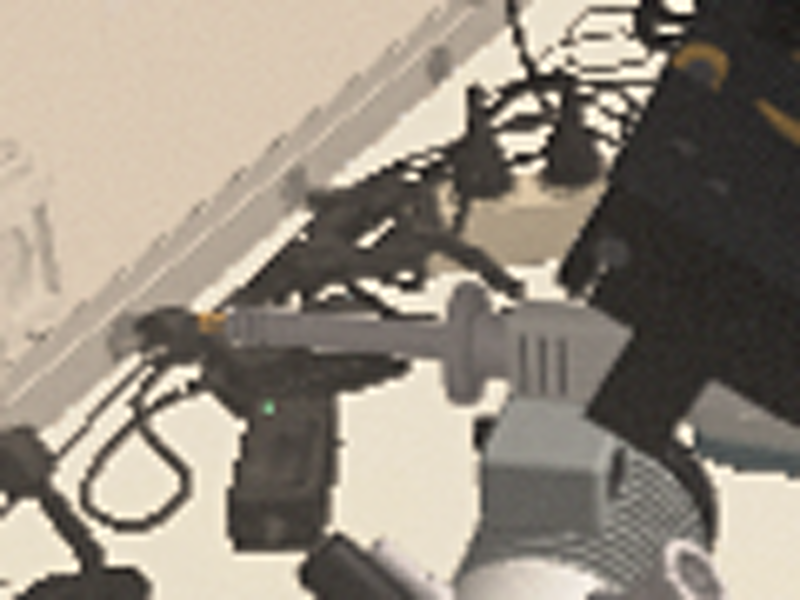

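The gauge is level: collar at crop (455,342) and tip at (200,322), parallel to the predicted line. The pin stands out about 9 mm, so it's been pushed in about 5 mm. I'll hold still and hand in.

{"fn": "move_arm", "kwargs": {"series": [{"grip": 0,"xyz": [0,0,0],"angular": [0,0,0]},{"grip": 0,"xyz": [0,0,0],"angular": [0,0,0]},{"grip": 0,"xyz": [0,0,0],"angular": [0,0,0]},{"grip": 0,"xyz": [0,0,0],"angular": [0,0,0]},{"grip": 0,"xyz": [0,0,0],"angular": [0,0,0]},{"grip": 0,"xyz": [0,0,0],"angular": [0,0,0]},{"grip": 0,"xyz": [0,0,0],"angular": [0,0,0]},{"grip": 0,"xyz": [0,0,0],"angular": [0,0,0]},{"grip": 0,"xyz": [0,0,0],"angular": [0,0,0]},{"grip": 0,"xyz": [0,0,0],"angular": [0,0,0]}]}}

```text
time_s: 14.7
tcp_pos: [0.4822, 0.15, 0.3774]
ee_rot: [[-0.853, -0.173, 0.492], [-0.15, 0.985, 0.086], [-0.5, -0.0, -0.866]]
wrist_force: [-0.6, -0.4, -0.9]
gripper_width: 0.181
gripper_force: 30.0
```

```bash
python3 -c "
from station import r
print(r.finish_job())"
```

```text
the job is handed in; nothing more can be done
None
```

I handed the job in at about 14.7 s with the gauge still gripped and level: it had been seated in the tube at about 11 N, drawn out, and is held about 0.38 m above the bench, clear of the pump, with the pin pushed in about 5 mm by my estimate; the judge's verdict wasn't shown.

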